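# Sort the staining bench into its trays

### The arm

A 6-joint arm with a two-finger parallel gripper is mounted at the origin on a cart in front of the work surface, level with it; the furniture and walls round the work are solid. World frame = base frame: x ahead of the robot, y to its left, z up, the work surface at z = 0. Lengths are in m, angles in rad, forces in N, time in s.
With the tool pointing down it reaches from about 0.2 to 0.875 m from the base axis. Payload 3.4 kg.
Tool frame: the origin (TCP) lies between the finger pads; the fingertips stand 25 mm ahead of it and the grasp point (between the pads) lies 6 mm ahead of it (r.nose_length is the z of the fingertips in the tool frame, in m); z points along the fingers, x is the direction in which the jaws open and shut, and the axes are right-handed (so a half turn about z gives the same grasp; the last joint's range is limited). The gripper opens to 94 mm and grips with 3 to 60 N. Pads are 16 mm wide; open, the fingers measure 119 mm over their backs; the gripper's body (75 mm by 177 mm) begins 78 mm behind the grasp point.
Start: joints at [1.033, 0.276, 1.505, -0, 1.361, -0.121], TCP at [0.233, 0.526, 0.207] pointing down, gripper open.
Joint ranges: [-2.89, 2.89], [-0.75, 2.08], [0.22, 2.7], [-1.18, 4.32], [0.11, 2.71], [-2.7, 2.7]. Speed limits (rad/s): [2.57, 2.57, 3.14, 3.14, 3.14, 3.14].

### API

Orientations are given as a unit quaternion [w, x, y, z].
In Python, from plant import r, gripper_to, inverse_kinematics, vision, models, telemetry gives the robot as it stands. Calls block until the motion is done:
- r.move_to(position, orientation): joint-space move of the TCP to a pose.
- r.move_l(position, rot=None, vel=0.15, guard=None): straight line of the TCP; rot=None keeps the orientation; vel is the mean speed in m/s. With guard (N) it stops when the force on the tool has changed by that much, and returns True; else False.
- r.movej(angles): joint-space move.
- gripper_to(opening, f_grip=None): finger opening in m; f_grip is the grip in N (None keeps the last); returns when the fingers have stopped.
- r.hold(seconds).
- inverse_kinematics(position, orientation): joint angles nearest the present ones, or None.
- vision.snapshot(name): name is "side" or "top"; returns the picture (384x512x3 uint8, red, green, blue); there is no depth.
- vision.get_calibration(name): a dict with "fx", "fy", "cx", "cy" (pixels), "position" and "orientation" of the camera in the world. Camera axes: x right, y down, z forward; pixel columns grow to the right and rows downward; lengths in m; the calibration is good to about 2 mm. A picture is of the moment at which its call begins. get_calibration takes no time and is no camera call.
A pose or a line that the arm cannot do raises r.PlanningError and nothing moves.
- r.sign_off(): hands the job in, once; it reports no verdict.
Trained networks look in the newest picture that a camera, given by its name, has taken for a name from the list of things; names that differ only in an ending like _2 or _b are one class to them, and where a whole thing is asked for, a point or a joint stands for the part that bears it (a point fixed in the world has none). Each returns a list of dicts, best first, with "score" (0 to 1); they miss things now and then, are a little off and sometimes report something else, mostly with a low value. They report only what shows in the picture. A call takes as long as a camera call. They do not tell look-alikes from the thing itself.
- models.boxes_of(thing, camera): "at" ([x, y, z] in m, in world coordinates, good to about 4 mm: the middle of the surface that is visible of it).
- models.regions_of(thing, camera): "pixels" (384x512 bool, what is visible of it).
- models.mark_of(thing, camera): "at" ([x, y, z] in m, in world coordinates, good to about 4 mm: a listed point, or the origin of a listed thing).
Readings, each from a call of its own:
- telemetry.current_t(): time.
- telemetry.current_joints(): joint angles.
- telemetry.current_dq(): joint speeds.
- telemetry.current_joint_efforts(): joint torques, N m.
- telemetry.current_ee_pos(): TCP position.
- telemetry.current_tool_rot(): TCP orientation.
- telemetry.current_wrist_force(): force on the tool from outside, world axes, zero at the start.
- telemetry.current_torque(): the same for the moment, N m.
- telemetry.current_opening(): finger opening in m.
Only numpy, scipy, OpenCV 4.12 (cv2) and the standard library are available. Lean on these libraries where they do the work, as an engineer would, in place of code of your own. Each camera call takes 0.05 s, during which the arm holds its last target.

### The job

Sort the things left along the front of the bench: stand the two dropper bottles in the tray with the two small wells and the two specimen jars in the tray with the two larger wells, one to a well, and lay the marker lengthwise in any groove of the ribbed rest, about centred, so that it cannot roll. Keep bottles and jars upright and set them down rather than drop them, and leave the glass beaker behind the trays where it is.

Things in the scene. Friction and masses are not known exactly. Their poses are not given: they have to be found in the camera images.
- bottle_1: Small dropper bottle with a dark collar and a dark red bulb on top, standing upright, 33 mm diameter and 104 mm tall. Origin: centre of its underside, z up. The body is 33 mm wide up to 56 mm; from 57 to 102 mm collar and bulb act as one solid 23 mm wide cylinder, good to grip. About 75 g.
- bottle_2: Small dropper bottle with a dark collar and a black bulb on top, standing upright, 33 mm diameter and 104 mm tall. Origin: centre of its underside, z up. The body is 33 mm wide up to 56 mm; from 57 to 102 mm collar and bulb act as one solid 23 mm wide cylinder, good to grip. About 75 g.
- jar_1: Clear specimen jar with a cream-coloured screw lid (fixed), standing upright, 49 mm diameter, 67 mm tall, about 90 g. Origin: centre of its underside, z up. Same width from bottom to top; can be gripped across the lid or body. The two jars are alike.
- jar_2: Clear specimen jar with a cream-coloured screw lid (fixed), standing upright, 49 mm diameter, 67 mm tall, about 90 g. Origin: centre of its underside, z up. Same width from bottom to top; can be gripped across the lid or body. The two jars are alike.
- marker: Round marker pen, white barrel with a red cap, 135 mm long and 16 mm thick, lying on the table; about 20 g; it can roll. Its length runs along its own y axis. This origin lies on its skin at mid-length (underneath at the start).
- marker_mid (a point): The middle of the marker: on its axis at mid-length, 8 mm above the table while it lies there. Axes as the marker's (y along its length).
- bottle_tray: Low wooden tray fixed to the table, two square cork-floored wells side by side along its own y axis. Outer 62 x 118 x 20 mm (x, y, z); each well 50 mm square inside, floor 4 mm above the table; walls and divider 6 mm thick, tops at 20 mm. Origin: centre of its underside; well centres at y = +28 and -28 mm, x = 0. The dropper bottles fit here.
- jar_tray: Low wooden tray fixed to the table, two square cork-floored wells side by side along its own y axis. Outer 80 x 154 x 20 mm (x, y, z); each well 68 mm square inside, floor 4 mm above the table; walls and divider 6 mm thick, tops at 20 mm. Origin: centre of its underside; well centres at y = +37 and -37 mm, x = 0. The specimen jars fit here.
- marker_rest: Fixed wooden pen rest; origin: centre of underside. Base 100 x 112 x 6 mm (x, y, z). Cross bars along y at x = +/-42 mm (14 mm thick, tops at z 18), each with rounded ribs (10 mm thick, tops at 25) at y = +/-14, +/-42. 3 grooves run along its x axis, at y = -28, 0, 28. A marker in a groove lies on both bars, its axis at z 26; between the bars 70 mm are open down to the base for fingers.
- beaker: Empty glass beaker, 56 mm diameter, 72 mm tall, standing behind the trays: a bystander, to be left alone. Origin: centre of its underside.
There are look-alikes about, which are no part of the job. Several things have the shape of the marker; the one meant has the colours described above.

How it is judged:
At the end, for the whole second after the job is handed in: Bottles stand upright (within 7 degrees) on well floors of the small-welled tray, jars likewise in the large-welled one; the marker lies in a groove of the rest (within 7 degrees, its middle within 20 mm of the rest's centre along the groove); all at rest; beaker moved under 30 mm (x of bottle_1 in the frame of bottle_tray between -0.013 and 0.013 m and y of bottle_1 in the frame of bottle_tray between -0.04 and 0.04 m and z of bottle_1 in the frame of bottle_tray between 0 and 0.008 m and angle between each of bottle_1, bottle_2, jar_1, jar_2, beaker's own z axis and vertical below 0.12 rad and linear speed of each of bottle_1, bottle_2, jar_1, jar_2, marker below 0.02 m/s and x of bottle_2 in the frame of bottle_tray between -0.013 and 0.013 m and y of bottle_2 in the frame of bottle_tray between -0.04 and 0.04 m and z of bottle_2 in the frame of bottle_tray between 0 and 0.008 m and x of jar_1 in the frame of jar_tray between -0.013 and 0.013 m and y of jar_1 in the frame of jar_tray between -0.052 and 0.052 m and z of jar_1 in the frame of jar_tray between 0 and 0.008 m and x of jar_2 in the frame of jar_tray between -0.013 and 0.013 m and y of jar_2 in the frame of jar_tray between -0.052 and 0.052 m and z of jar_2 in the frame of jar_tray between 0 and 0.008 m and x of marker_mid in the frame of marker_rest between -0.02 and 0.02 m and y of marker_mid in the frame of marker_rest between -0.036 and 0.036 m and z of marker_mid in the frame of marker_rest between 0.022 and 0.03 m and angle between the y axis of marker_mid and the x axis of marker_rest, either way round below 0.12 rad and distance of beaker from where it was at the start of the episode below 0.03 m); the robot touches nothing.
It fails at once if a bottle or jar is tipped far over (more than about 35 degrees) (angle between any of bottle_1, bottle_2, jar_1, jar_2's own z axis and vertical above 0.6 rad).
It fails at once if a bottle or jar is dropped (falls free at more than 0.7 m/s) ((linear speed of bottle_1 above 0.7 m/s and contact force between bottle_1 and the fingers below 0.01 N) or (linear speed of bottle_2 above 0.7 m/s and contact force between bottle_2 and the fingers below 0.01 N) or (linear speed of jar_1 above 0.7 m/s and contact force between jar_1 and the fingers below 0.01 N) or (linear speed of jar_2 above 0.7 m/s and contact force between jar_2 and the fingers below 0.01 N)).
It fails at once if the beaker is pushed from its place (more than 30 mm) (distance of beaker from where it was at the start of the episode above 0.03 m).
It also fails if it takes over 128 s, if anything falls off the work surface, if the arm or the gripper's body presses on something with over 40 N, if the wrist force passes 120 N, or if a joint passes its speed limit or range.

## Working session

There is one attempt and no reset: what is moved stays moved. The work goes in short steps, each a Python script; the robot and the scene stay as the last script left them, time stands still between calls to the robot, and variables do not carry over. Pictures are saved under pics/ and viewed, and the job is handed in when it is done.

```bash
ls; mkdir -p pics
python3 - <<'E'
from plant import r, gripper_to, inverse_kinematics, vision, models, telemetry
import cv2
for n in ("top","side"):
    im=vision.snapshot(n); cv2.imwrite(f"pics/{n}0.png",cv2.cvtColor(cv2.resize(im,None,fx=1.5,fy=1.5,interpolation=cv2.INTER_CUBIC),cv2.COLOR_RGB2BGR))
    print(n,vision.get_calibration(n))
    for t in ("bottle_1","jar_1","marker","marker_mid","bottle_tray","jar_tray","marker_rest","beaker"):
        try: print(t,[(d["score"].__round__(2),[round(float(v),3) for v in d["at"]]) for d in models.mark_of(t,n)])
        except Exception as e: print(t,e)
print(telemetry.current_t(),telemetry.current_tool_rot())
E
```

```text
pics
top {'fx': 361.95226331114657, 'fy': 361.95226331114657, 'cx': 257.86252765898297, 'cy': 185.56766202706692, 'position': array([ 0.49478189, -0.10563996,  1.28346438]), 'orientation': array([-0.0279474 ,  0.71159315, -0.70118689,  0.03451196])}
bottle_1 [(0.53, [0.45, -0.002, -0.001]), (0.51, [0.449, 0.15, 0.001])]
jar_1 [(0.52, [0.432, -0.175, 0.0]), (0.49, [0.445, 0.331, -0.001])]
marker [(0.58, [0.413, -0.532, 0.002]), (0.5, [0.44, -0.317, -0.0])]
marker_mid [(0.74, [0.448, -0.001, 0.0]), (0.67, [0.438, -0.316, 0.01]), (0.5, [0.413, -0.535, 0.008]), (0.47, [0.776, -0.199, 0.007])]
bottle_tray [(0.68, [0.605, -0.025, 0.002])]
jar_tray [(0.9, [0.609, -0.239, -0.006])]
marker_rest [(0.62, [0.578, 0.185, 0.002])]
beaker [(0.53, [0.788, 0.006, -0.004]), (0.4, [0.605, -0.026, -0.001])]
side {'fx': 493.09347127706377, 'fy': 493.09347127706377, 'cx': 261.643380631237, 'cy': 184.8905526619547, 'position': array([ 0.0887471 , -1.22032194,  1.07869389]), 'orientation': array([-0.41821937,  0.88080682, -0.20368443,  0.08823014])}
bottle_1 [(0.57, [0.45, 0.153, -0.001]), (0.51, [0.449, -0.002, -0.002]), (0.15, [0.602, -0.032, -0.0])]
jar_1 [(0.85, [0.428, -0.18, -0.001]), (0.71, [0.447, 0.333, -0.004]), (0.47, [0.441, -0.318, -0.002]), (0.37, [0.575, 0.185, 0.003])]
marker [(0.7, [0.413, -0.535, 0.0]), (0.46, [0.445, -0.317, -0.004])]
marker_mid [(0.74, [0.443, -0.317, 0.007]), (0.7, [0.413, -0.536, 0.009]), (0.52, [0.776, -0.195, 0.008]), (0.28, [0.448, -0.317, -0.003])]
bottle_tray [(0.83, [0.604, -0.033, 0.002])]
jar_tray [(0.7, [0.609, -0.237, 0.003])]
marker_rest [(0.59, [0.574, 0.185, 0.001]), (0.32, [0.61, -0.235, 0.003])]
beaker [(0.9, [0.784, 0.003, -0.004])]
0.9 [-1.83806141e-05  8.38113926e-01  5.45495229e-01  4.38108665e-05]
```

View pics/top0.png

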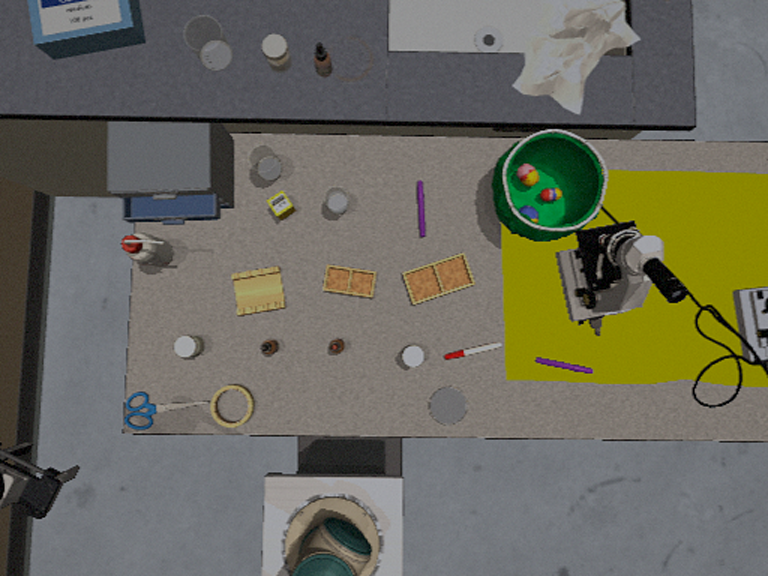

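View pics/side0.png

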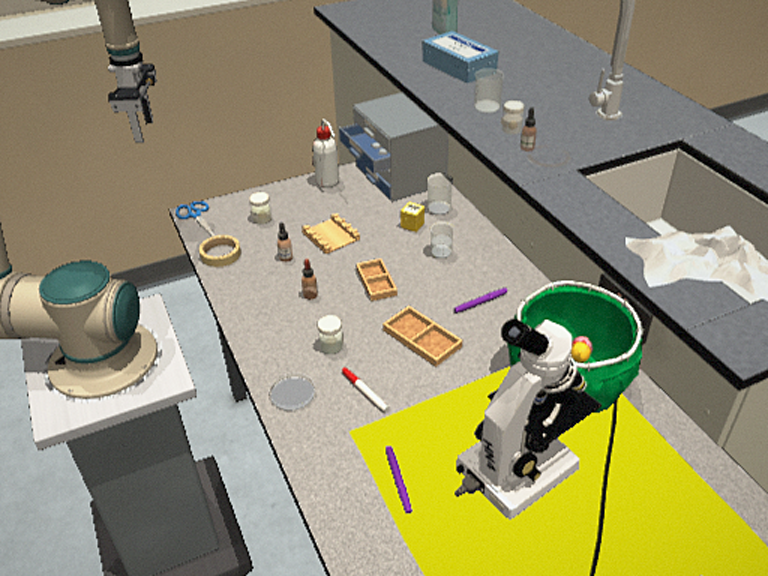

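The top picture (1.5x) shows three marker-shaped things: the red-and-white one at (473,352), a purple one at (421,208) and a purple one at (563,365). Only the first has a white barrel and red cap, so that is the one meant. The bottles are at (268,348) and (336,346), the jars at (187,346) and (412,356), the small-welled tray at (350,281), the large-welled tray at (438,279) and the rest at (258,291). Next I'll confirm with crops and measure the yaws.

```bash
cat > h.py <<'E'
from plant import r, gripper_to, inverse_kinematics, vision, models, telemetry
import cv2, numpy as np
from scipy.spatial.transform import Rotation as R
def cam(n):
    c=vision.get_calibration(n); q=c["orientation"]; return c,R.from_quat([q[1],q[2],q[3],q[0]]).as_matrix()
def unproj(n,uv,z):
    c,M=cam(n); uv=np.atleast_2d(uv).astype(float)
    d=np.c_[(uv[:,0]-c["cx"])/c["fx"],(uv[:,1]-c["cy"])/c["fy"],np.ones(len(uv))]@M.T
    p=c["position"]; return p+d*((z-p[2])/d[:,2])[:,None]
def proj(n,P):
    c,M=cam(n); q=(np.atleast_2d(P)-c["position"])@M
    return np.c_[c["fx"]*q[:,0]/q[:,2]+c["cx"],c["fy"]*q[:,1]/q[:,2]+c["cy"]]
def save(im,name,box=None,f=1.5):
    if box: im=im[box[1]:box[3],box[0]:box[2]]
    cv2.imwrite(name,cv2.cvtColor(cv2.resize(im,None,fx=f,fy=f,interpolation=cv2.INTER_CUBIC),cv2.COLOR_RGB2BGR))
def down(a):  # tool down, jaw (tool x) along world angle a
    x=np.array([np.cos(a),np.sin(a),0]); z=np.array([0,0,-1.]); y=np.cross(z,x)
    q=R.from_matrix(np.c_[x,y,z]).as_quat(); return [q[3],q[0],q[1],q[2]]
E
python3 - <<'E'
from h import *
for n in("top","side"):
    im=vision.snapshot(n)
    save(im,f"pics/{n}1.png",(110,160,350,260) if n=="top" else (110,120,320,290),3.3 if n=="top" else 3.3)
    for t,z in(("bottle_tray",.02),("jar_tray",.02),("marker_rest",.012),("marker",.008)):
        for d in models.regions_of(t,n)[:4]:
            m=d["pixels"]; v,u=np.nonzero(m)
            if len(u)<15: continue
            P=unproj(n,np.c_[u,v],z)[:,:2]
            (c,s,a)=cv2.minAreaRect((P*1000).astype(np.float32))
            e=np.linalg.eigh(np.cov(P.T))[1][:,1]
            print(n,t,round(d["score"],2),len(u),u.mean().round(),v.mean().round(),"rect",np.round(c,0),np.round(s,0),round(a,1),"mean",P.mean(0).round(3),"pca",round(np.degrees(np.arctan2(e[1],e[0])),1))
E
```

```text
top bottle_tray 0.66 614 232.0 187.0 rect [600. -27.] [121.  64.] 81.8 mean [ 0.6   -0.026] pca 80.4
top jar_tray 0.77 958 292.0 185.0 rect [ 609. -236.] [ 78. 154.] 19.2 mean [ 0.609 -0.236] pca 108.4
top marker_rest 0.73 840 172.0 193.0 rect [575. 185.] [ 98. 110.] 10.3 mean [0.575 0.185] pca 101.2
top marker_rest 0.61 88 224.0 230.0 rect [449.  -1.] [31. 35.] 0.8 mean [ 0.449 -0.001] pca 120.5
top marker 0.68 165 315.0 233.0 rect [ 443. -318.] [ 15. 135.] 13.9 mean [ 0.443 -0.318] pca 103.9
top marker 0.64 122 280.0 141.0 rect [ 777. -194.] [124.  14.] 0.9 mean [ 0.771 -0.194] pca -176.6
top marker 0.54 184 376.0 243.0 rect [ 411. -531.] [133.  18.] 79.6 mean [ 0.411 -0.534] pca 78.8
side bottle_tray 0.72 521 251.0 185.0 rect [600. -35.] [143.  68.] 82.5 mean [ 0.599 -0.036] pca 81.0
side bottle_tray 0.49 1097 281.0 223.0 rect [ 606. -242.] [ 93. 165.] 19.1 mean [ 0.606 -0.245] pca 106.9
side bottle_tray 0.37 206 189.0 162.0 rect [462. 193.] [156.  35.] 71.2 mean [0.455 0.183] pca 75.7
side jar_tray 0.89 1124 281.0 223.0 rect [ 607. -243.] [ 95. 168.] 18.8 mean [ 0.606 -0.246] pca 107.5
side marker_rest 0.55 596 221.0 155.0 rect [577. 185.] [113. 133.] 10.6 mean [0.576 0.18 ] pca 88.8
side marker 0.74 237 243.0 259.0 rect [ 444. -315.] [ 20. 140.] 12.3 mean [ 0.444 -0.319] pca 102.9
side marker 0.53 249 265.0 317.0 rect [ 413. -527.] [136.  17.] 79.5 mean [ 0.413 -0.526] pca 79.3
side marker 0.52 215 319.0 199.0 rect [ 777. -191.] [136.  29.] 5.5 mean [ 0.776 -0.191] pca -175.6
```

View pics/top1.png

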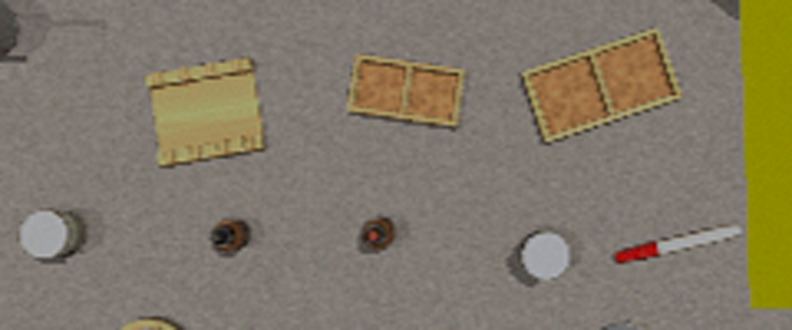

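View pics/side1.png

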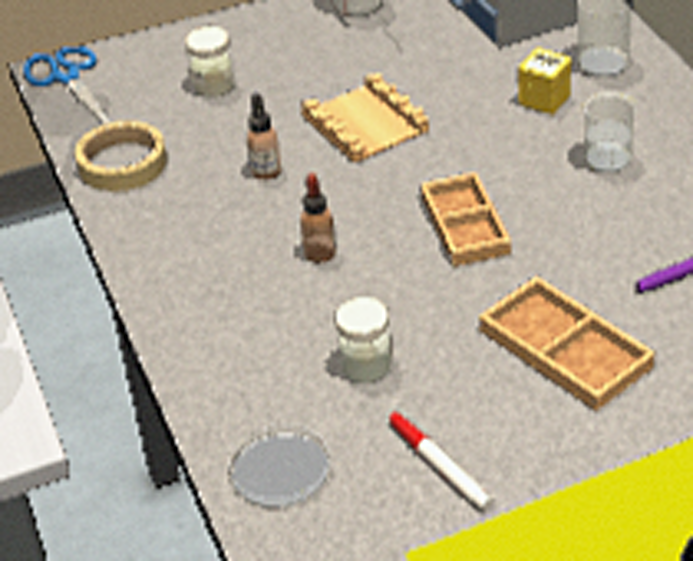

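Crops confirm: red-cap/white-barrel marker at top-crop (678,245); red-bulb bottle (375,235), black-bulb bottle (228,237), jars (45,235) and (545,255); the rest's bars lie near/far, so its grooves run along about world x (+10.4°). The measured sizes (64x121, 78x154, 98x110, 15x135 mm) match the given ones. I'll start with the black bottle.

```bash
cat >> h.py <<'E'
D=np.radians
BT=(np.array([.602,-.028]),D(-8.5)); JT=(np.array([.609,-.237]),D(18.9)); MR=(np.array([.575,.185]),D(10.4))
def at(fr,x,y):
    c,s=np.cos(fr[1]),np.sin(fr[1]); return fr[0]+np.array([c*x-s*y,s*x+c*y])
def pose(p,z): return [float(p[0]),float(p[1]),float(z)]
def go(p,z,q,v=.15,**k): return r.move_l(pose(p,z),q,vel=v,**k)
def best(p,z,a):
    j0=np.array(telemetry.current_joints()); c=[]
    for b in(a,a+np.pi):
        j=inverse_kinematics(pose(p,z),down(b))
        if j is not None: c.append((abs(np.array(j)-j0).max(),b))
    return min(c)[1]
def pick(p,ztcp,a,op,zt,f=20):
    b=best(p,zt,a); q=down(b); gripper_to(op)
    r.move_to(pose(p,zt),q); go(p,ztcp+.03,q,.3); s=go(p,ztcp,q,.08,guard=15)
    gripper_to(0.0,f_grip=f); print("guard",s,"open",telemetry.current_opening()); return b
E
python3 - <<'E'
from h import *
b=pick(np.array([.4495,.1515]),.086,BT[1],.06,.26)
q=down(b); p=np.array([.4495,.1515]); go(p,.23,q,.25)
t=at(BT,0,.028); go(t,.23,q,.3); go(t,.105,q,.25)
s=go(t,.084,q,.03,guard=4)
print("down",s,telemetry.current_ee_pos(),telemetry.current_wrist_force(),telemetry.current_opening(),telemetry.current_t())
n="side";save(vision.snapshot(n),"pics/s2.png",(150,100,350,250),4)
E
```

```text
guard False open 0.022083511167230625
down True [ 6.05552757e-01 -2.71591470e-04  8.94746741e-02] [-1.54393216 -0.57443212  4.05110502] 0.022154648388275414 8.325
```

View pics/s2.png

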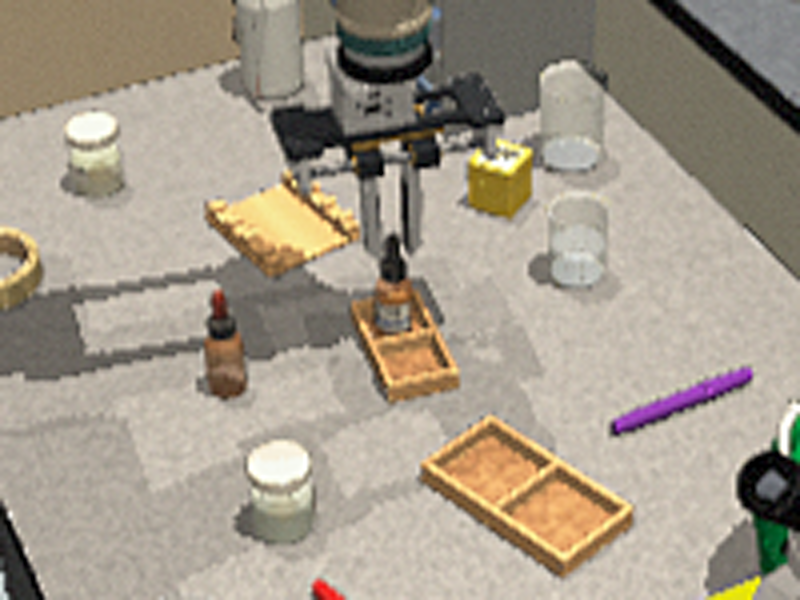

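Run:
```python
from h import *
P=np.array(telemetry.current_ee_pos())
for dz in(-.0895+.004,-.0895+.108,-.025,0): print(dz,((proj("side",P+[0,0,dz])-[150,100])*4).round())
for n in("side","top"):
    vision.snapshot(n)
    for t in("bottle_1",): print(n,[(round(d["score"],2),np.round(d["at"],3)) for d in models.mark_of(t,n)])
save(vision.snapshot("top"),"pics/t2.png",(140,140,340,270),4)
```

```text
-0.08549999999999999 [[393. 329.]]
0.018500000000000003 [[389. 232.]]
-0.025 [[391. 274.]]
0 [[390. 250.]]
side [(0.74, array([ 0.446, -0.003, -0.004])), (0.74, array([ 0.606, -0.   ,  0.004])), (0.64, array([ 0.604, -0.029, -0.   ]))]
top [(0.7, array([0.444, 0.331, 0.001])), (0.5, array([ 0.447, -0.   ,  0.002]))]
```

View pics/t2.png

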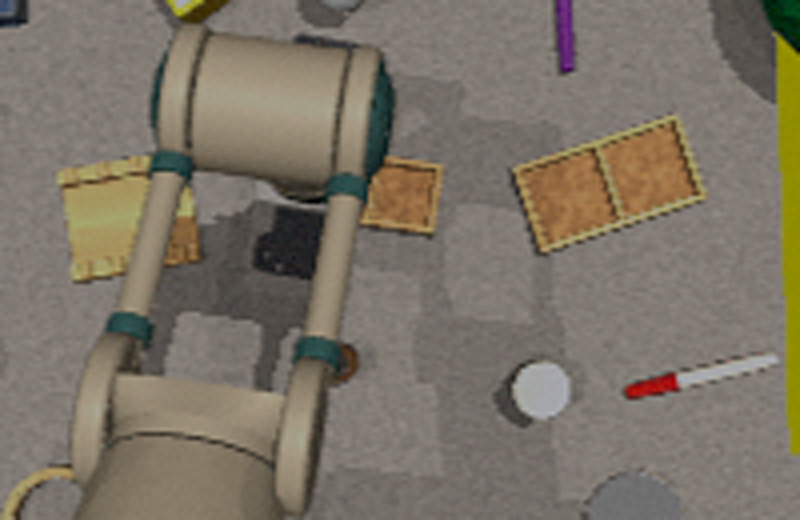

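The projected base and top (393,329)/(389,232) match the bottle in the picture, and the network puts its origin at z=0.004, so it is on the well floor. I'll release it and do the red bottle the same way.

```bash
cat >> h.py <<'E'
def place(p0,t,b,ztcp,op,zt,v=.3):
    q=down(b); go(p0,zt,q,v); go(t,zt,q,v); go(t,ztcp+.014,q,v)
    s=go(t,ztcp-.004,q,.03,guard=4)
    print("down",s,np.round(telemetry.current_ee_pos(),4),np.round(telemetry.current_wrist_force(),1),telemetry.current_opening())
    release(op,zt)
def release(op,zt):
    gripper_to(op); P=telemetry.current_ee_pos(); r.move_l([P[0],P[1],zt],vel=.25)
    print("t",telemetry.current_t())
E
python3 - <<'E'
from h import *
release(.055,.22)
p=np.array([.4485,-.002])
b=pick(p,.086,BT[1],.06,.24)
place(p,at(BT,0,-.028),b,.090,.055,.235)
save(vision.snapshot("side"),"pics/s3.png",(150,100,350,250),4)
p=np.array([.430,-.1775])
b=pick(p,.052,JT[1],.09,.2)
place(p,at(JT,0,-.037),b,.056,.075,.19)
save(vision.snapshot("side"),"pics/s4.png",(150,100,350,250),4)
E
```

```text
t 9.9917
guard False open 0.02229668570948512
down True [ 0.5985 -0.0558  0.0896] [ 0.2 -0.2  2.2] 0.022072366329138726
t 16.6
guard False open 0.0482978816552907
down True [ 0.6218 -0.272   0.0557] [2.3 0.1 2.2] 0.04847160711391117
t 23.825
```

View pics/s4.png

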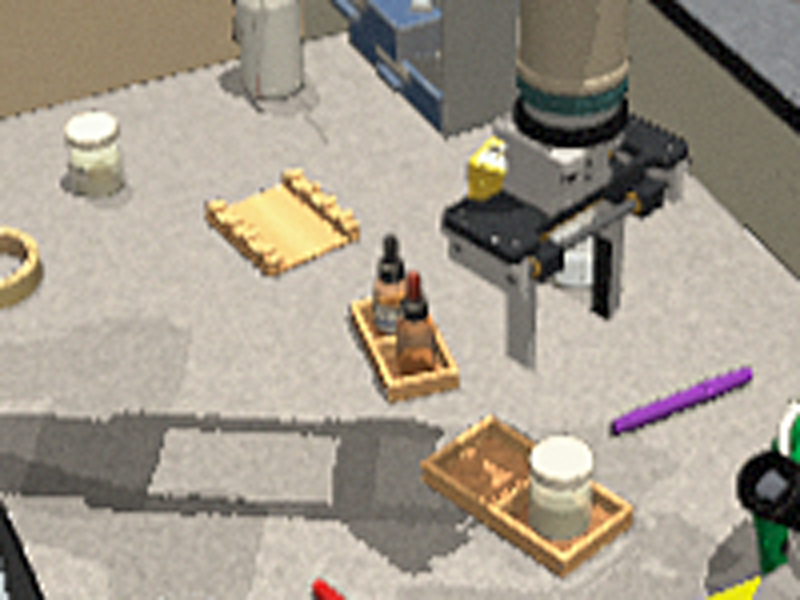

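Both bottles stand in the small tray (390,290) and (415,325), and a jar stands in the right well (560,490). Next is jar_2, then the marker.

Run:
```python
from h import *
p=np.array([.446,.332])
b=pick(p,.052,JT[1],.09,.24)
place(p,at(JT,0,.037),b,.056,.075,.21)
p=np.array([.4435,-.318])
b=pick(p,.028,D(13.5),.05,.18,f=10)
go(p,.2,down(b),.25)
save(vision.snapshot("side"),"pics/s5.png",(150,100,350,250),4)
print(b,telemetry.current_t(),telemetry.current_joints())
```

```text
guard False open 0.04858913871741017
down True [ 0.5968 -0.2023  0.0555] [-1.1 -1.   2.1] 0.04856169988873881
t 33.6833
guard False open 0.00031876127277878305
0.23561944901923448 37.9167 [-7.49591702e-01  2.37393945e-01  1.58186444e+00 -1.78264694e-05
  1.32589277e+00 -9.85193758e-01]
```

View pics/s5.png

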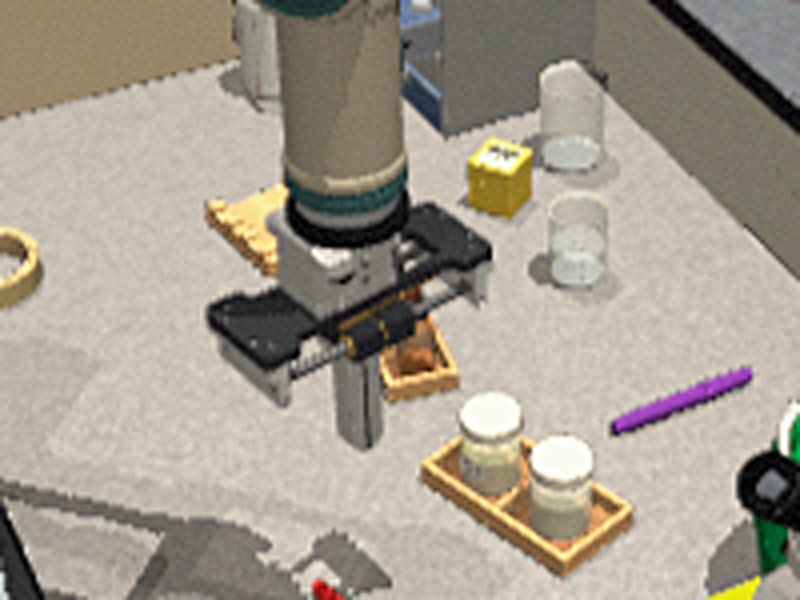

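Both jars are in (490,440) and (560,490). The marker grasp missed: the fingers closed to 0 and the cap is still at (320,590). I'll take a fresh look.

Run:
```python
from h import *
r.move_l([.55,-.1,.3],vel=.4)
a=vision.snapshot("top"); 
for n in("top","side"):
    vision.snapshot(n)
    for d in models.regions_of("marker",n)[:4]:
        m=d["pixels"]; v,u=np.nonzero(m)
        if len(u)<15: continue
        P=unproj(n,np.c_[u,v],.008)[:,:2]
        c,s,an=cv2.minAreaRect((P*1000).astype(np.float32)); e=np.linalg.eigh(np.cov(P.T))[1][:,1]
        print(n,round(d["score"],2),len(u),u.mean().round(),v.mean().round(),np.round(c),np.round(s),round(an,1),P.mean(0).round(4),round(np.degrees(np.arctan2(e[1],e[0])),1))
    print([(round(d["score"],2),np.round(d["at"],3)) for d in models.mark_of("marker_mid",n)])
i=vision.snapshot("side"); save(i,"pics/s6.png",(190,190,350,310),5)
save(vision.snapshot("top"),"pics/t6.png",(140,140,350,270),3.8)
```

```text
top 0.63 136 315.0 233.0 [ 443. -318.] [ 14. 127.] 13.4 [ 0.4433 -0.3191] 103.6
top 0.6 148 280.0 139.0 [ 777. -194.] [131.  14.] 0.5 [ 0.7771 -0.1938] -176.9
top 0.55 136 375.0 243.0 [ 412. -531.] [125.  14.] 79.0 [ 0.4119 -0.5305] 79.3
[(0.7, array([ 0.776, -0.195,  0.008])), (0.6, array([ 0.413, -0.535,  0.008])), (0.54, array([ 0.44 , -0.316,  0.008])), (0.39, array([ 0.61 , -0.236, -0.   ]))]
side 0.8 246 265.0 319.0 [ 412. -529.] [140.  15.] 79.5 [ 0.4115 -0.5315] 79.3
side 0.68 159 319.0 199.0 [ 778. -192.] [134.  21.] 3.8 [ 0.7761 -0.1916] -175.9
side 0.55 227 243.0 259.0 [ 443. -317.] [ 21. 138.] 13.4 [ 0.4439 -0.3187] 103.8
[(0.73, array([ 0.443, -0.317,  0.008])), (0.72, array([ 0.412, -0.534,  0.008])), (0.7, array([ 0.776, -0.196,  0.006]))]
```

View pics/s6.png

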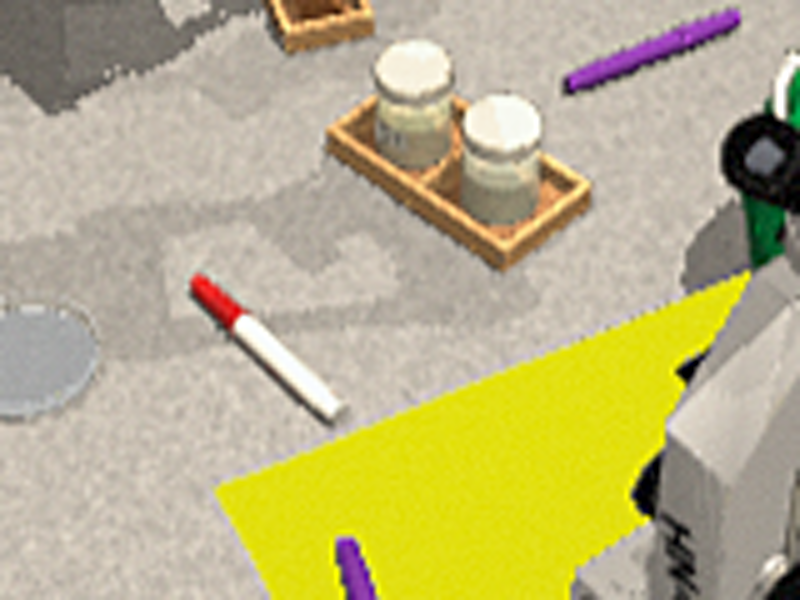

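View pics/t6.png

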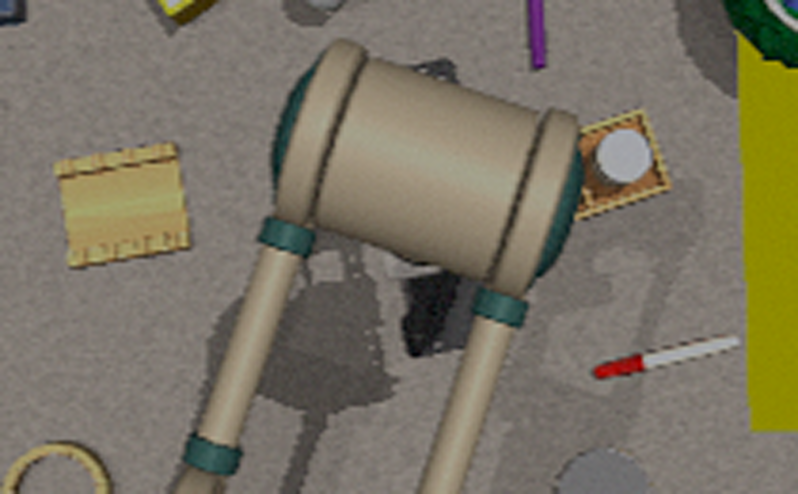

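The marker has not moved, so the fingers closed above it. The earlier close-up also showed the tips ending near the TCP rather than 25 mm below it. I'll check the tip length.

Run:
```python
from h import *
print("nose",r.nose_length, telemetry.current_opening(),telemetry.current_ee_pos())
b=best([.4435,-.318],.12,D(13.6)); q=down(b); gripper_to(.05)
r.move_to([.4435,-.318,.12],q); go([.4435,-.318],.028,q,.2)
P=np.array(telemetry.current_ee_pos()); print(P,telemetry.current_opening())
print(((proj("side",[P,P-[0,0,.025]])-[200,190])*6).round(), ((proj("side",[[P[0]+s*.03,P[1]+s*.007,0] for s in(1,-1)])-[200,190])*6).round())
save(vision.snapshot("side"),"pics/s7.png",(200,190,330,290),6)
```

```text
nose 0.025 0.0006933787555036949 [ 0.54970816 -0.10067628  0.29984642]
[ 0.44471275 -0.31809566  0.02890144] 0.05006100110875815
[[257. 383.]
 [259. 419.]] [[310. 394.]
 [209. 455.]]
```

View pics/s7.png

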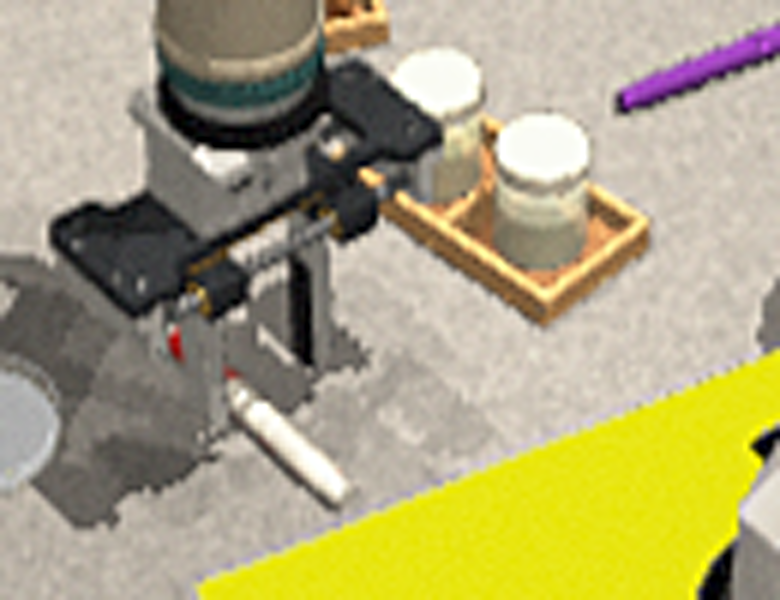

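nose_length says 25 mm, but in this picture the tips sit at (213,433) and (305,365), some 10–20 mm above the table where they should be at 4 mm. The fingers are shorter than stated, so I'll find the real tip height with a slow guarded descent beside the marker.

Run:
```python
from h import *
P0=np.array(telemetry.current_ee_pos()); b=best([.4435,-.318],.028,D(13.6))
s=r.move_l([.4435,-.318,.004],down(b),vel=.02,guard=4)
P=np.array(telemetry.current_ee_pos()); print(s,P,telemetry.current_wrist_force(),telemetry.current_t())
save(vision.snapshot("side"),"pics/s8.png",(200,190,330,290),6)
```

```text
False [ 0.44357948 -0.31809986  0.00414523] [ 0.01924154 -0.11741877  0.06382249] 43.2417
```

View pics/s8.png

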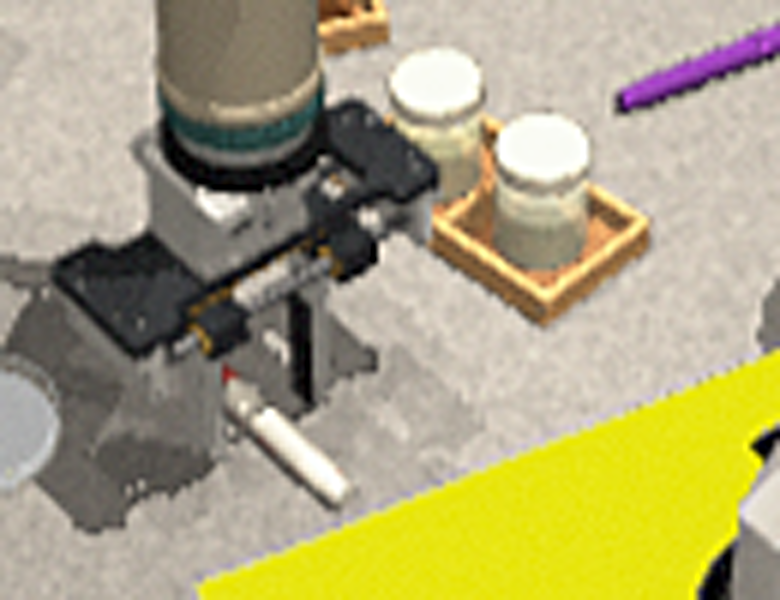

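Still no contact at TCP z=0.004, so the tips are about level with the TCP. I'll continue the guarded descent to touch the table, back off 2 mm, then grip.

Run:
```python
from h import *
b=best([.4435,-.318],.028,D(13.6)); q=down(b)
s=r.move_l([.4435,-.318,-.012],q,vel=.015,guard=3)
P=np.array(telemetry.current_ee_pos()); print(s,P,telemetry.current_wrist_force())
if s:
    z=P[2]+.002
    go([.4435,-.318],z,q,.03)
    gripper_to(0.0,f_grip=12); print("open",telemetry.current_opening(),telemetry.current_ee_pos())
    go([.4435,-.318],.12,q,.15); print("open",telemetry.current_opening())
    open("ztip.txt","w").write(str(z))
save(vision.snapshot("side"),"pics/s9.png",(180,150,340,280),4.6); print(telemetry.current_t())
```

```text
True [ 0.44362448 -0.31809578  0.0020576 ] [-1.44578367  0.44783364  3.85872184]
open 0.015488520594786583 [ 0.44349976 -0.31801513  0.00405755]
open 0.015469931371178202
45.5583
```

View pics/s9.png

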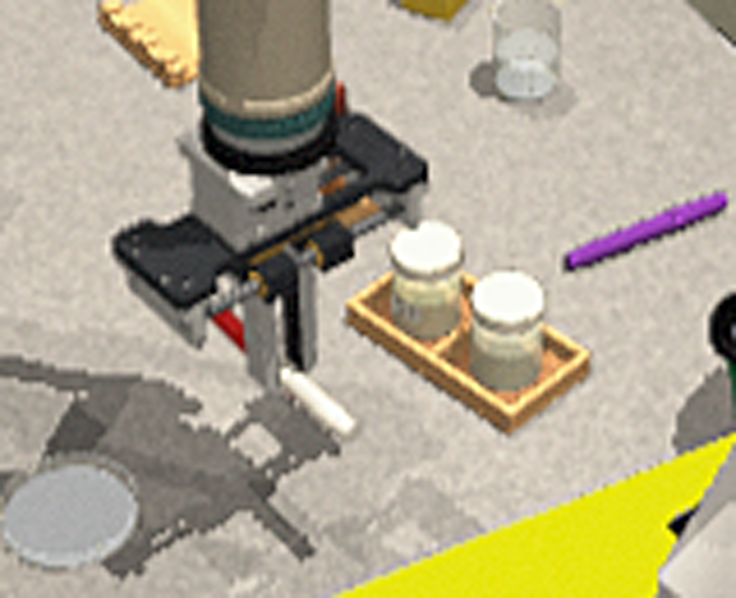

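The tips are about 2 mm ahead of the TCP, not 25 mm. The marker is held at its middle (opening 15.5 mm) and hangs level at (285,370). Now to the middle groove of the rest, with TCP z ≈ 0.022 when seated.

Run:
```python
from h import *
P=telemetry.current_ee_pos(); r.move_l([P[0],P[1],.2],vel=.25)
t=MR[0]; b=best(t,.2,MR[1]+np.pi/2); q=down(b)
r.move_to(pose([.45,0.0],.24),q); go(t,.2,q,.25); go(t,.05,q,.2)
print(telemetry.current_ee_pos(),telemetry.current_opening(),telemetry.current_t())
save(vision.snapshot("side"),"pics/s10.png",(170,90,300,190),6)
```

```text
[0.57595186 0.18485382 0.05128064] 0.014946666337552482 49.2
```

View pics/s10.png

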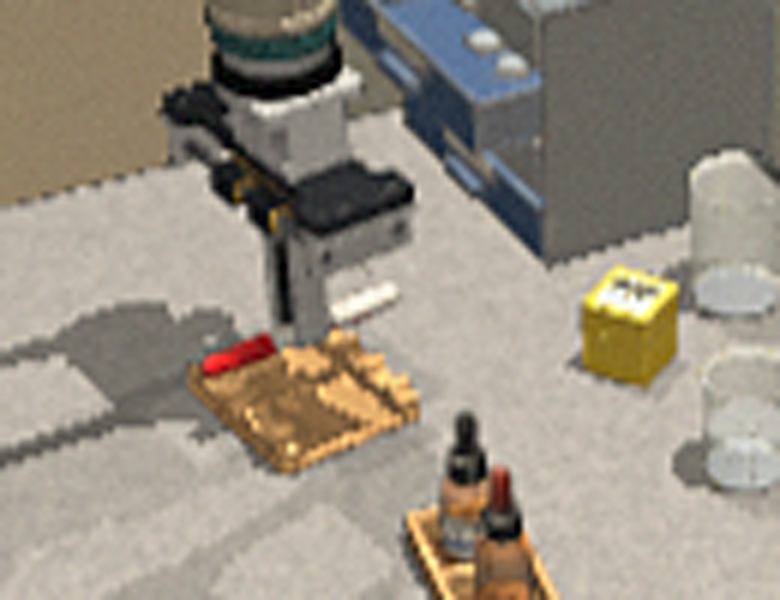

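The marker hangs level over the rest: cap at (235,355), barrel end at (365,300), parallel to the grooves. Lowering with a guard.

Run:
```python
from h import *
t=MR[0]; b=best(t,.05,MR[1]+np.pi/2); q=down(b)
s=go(t,.020,q,.02,guard=3)
print(s,telemetry.current_ee_pos(),telemetry.current_wrist_force(),telemetry.current_opening())
gripper_to(.03); r.hold(.3); P=telemetry.current_ee_pos(); r.move_l([P[0],P[1],.15],vel=.15); 
r.move_to([.3,.35,.25],q); r.hold(.5)
print(telemetry.current_t())
for n in("top","side"):
    im=vision.snapshot(n); save(im,f"pics/f{n}.png",(110,110,350,260) if n=="top" else (150,90,350,250),3.3 if n=="top" else 3.7)
    for t in("bottle_1","jar_1","marker_mid","beaker"): print(n,t,[(round(d["score"],2),[round(float(v),3) for v in d["at"]]) for d in models.mark_of(t,n)])
    for d in models.regions_of("marker",n)[:4]:
        v,u=np.nonzero(d["pixels"])
        if len(u)<15: continue
        P=unproj(n,np.c_[u,v],.026)[:,:2]; c,s,an=cv2.minAreaRect((P*1000).astype(np.float32)); e=np.linalg.eigh(np.cov(P.T))[1][:,1]
        print(n,len(u),np.round(c),np.round(s),np.degrees(np.arctan2(e[1],e[0])).round(1))
```

```text
True [0.57491139 0.18497904 0.02191179] [-1.26086253  0.18352064  4.77765343] 0.015064262209274247
54.0667
top bottle_1 [(0.65, [0.597, -0.053, 0.005]), (0.54, [0.601, -0.004, 0.005])]
top jar_1 [(0.5, [0.62, -0.27, 0.003]), (0.49, [0.595, -0.201, 0.006])]
top marker_mid [(0.74, [0.414, -0.534, 0.005]), (0.6, [0.572, 0.188, 0.03]), (0.59, [0.777, -0.195, 0.01])]
top beaker [(0.77, [0.788, 0.002, -0.001])]
top 156 [ 413. -520.] [120.  18.] 78.4
top 153 [578. 186.] [124.  16.] -170.0
top 208 [ 776. -192.] [129.  21.] -177.9
side bottle_1 [(0.78, [0.595, -0.058, 0.003]), (0.54, [0.604, -0.001, 0.005]), (0.42, [0.574, 0.187, 0.002])]
side jar_1 [(0.78, [0.597, -0.203, 0.002]), (0.71, [0.623, -0.273, 0.004])]
side marker_mid [(0.69, [0.411, -0.537, 0.004]), (0.65, [0.576, 0.183, 0.026]), (0.5, [0.775, -0.194, 0.008])]
side beaker [(0.71, [0.785, 0.006, -0.002])]
side 129 [ 767. -209.] [131.  17.] -176.6
side 157 [578. 189.] [136.  28.] -168.8
```

View pics/ftop.png

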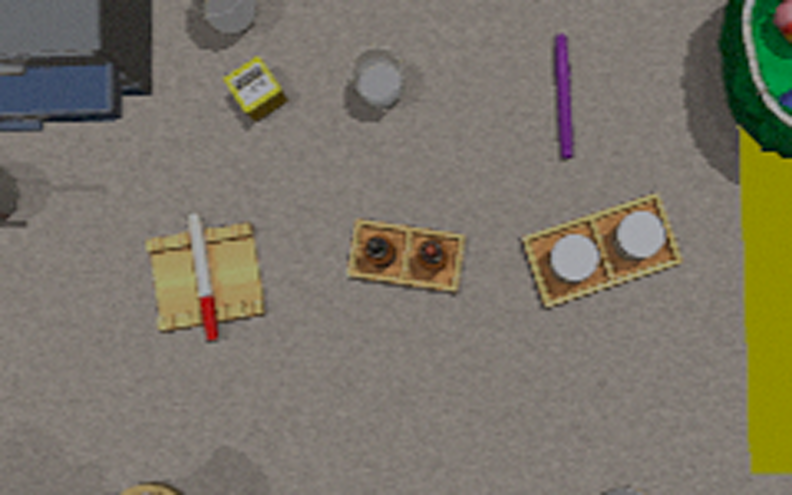

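View pics/fside.png

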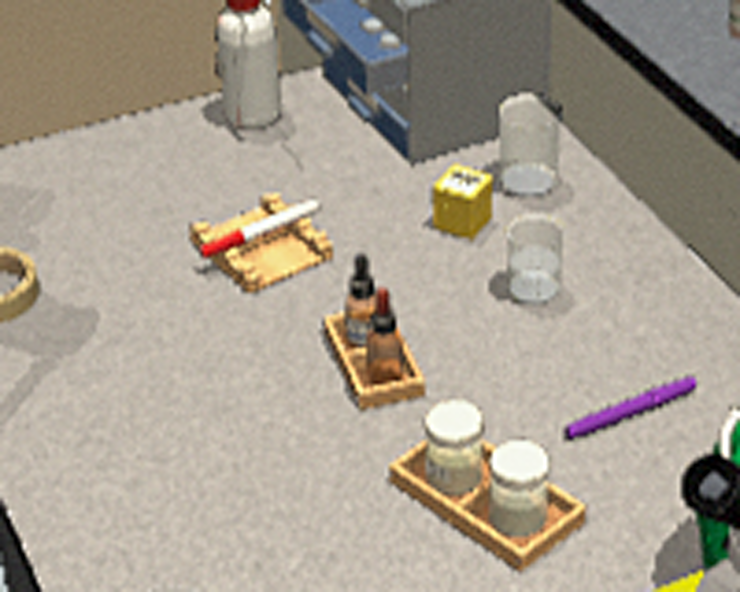

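The final top view shows the marker in the rest's middle groove at (203,275) and centred. The bottles stand in the small wells at (378,250) and (432,255), and the jars in the large wells at (575,258) and (640,233). The beaker has not moved, and the arm is clear.

Run:
```python
from h import *
print(r.sign_off(),telemetry.current_t())
```

```text
the job is handed in; nothing more can be done
the job is handed in; nothing more can be done
```

The job is done and handed in at about 55 s of the 128 s allowed; signing off gives no verdict. Both bottles stand in the small-welled tray, both jars in the large-welled tray, and the red-and-white marker lies in the middle groove of the rest.

**Last checks, from both cameras:**
- **Bottles and jars:** their bases are at z 0.002–0.006, on the 4 mm well floors, each within about 5 mm of its well centre.
- **Marker:** its middle is at about (0.574, 0.186, 0.026–0.030), within a few mm of the rest's centre. It lies at 10–11°, against the groove's 10.4°.
- **Beaker:** it is within about 4 mm of where the cameras first put it, which is network noise.

**What failed or disagreed:**
- **Marker grasp:** the first attempt closed on nothing. The fingertips are really about 2 mm ahead of the TCP, not the 25 mm stated, which I found by a guarded touch on the table. The second grasp held.
- **Marker height:** the top-view network gave 0.030 for the marker's middle, the very limit of the allowed range. The side view and the height at which it touched down both gave 0.026.

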